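Release and throw the interlocked gas change-over panel

TASK

Switch the gas panel on the bench over to its other supply. Press the flat tab of the rocking catch fully down so that its far end tips up clear of the T-handle's finger, turn the T-handle clockwise until you feel the spring bolt drop into its disc and hold it fast, then swing the crank with the upright grip anticlockwise all the way to its stop. Leave the three parts set like that and do not knock over or shove the things standing around.

Things in the scene. Friction and masses are not known exactly. Their poses are not given: they have to be found in the camera images.
- panel: Grey steel gas panel fixed to the bench: wedge-shaped case 240 mm wide, 170 mm deep, its face sloping 24 degrees (0.42 rad) toward its front. Origin at the centre of its underside; x away from its front, y to its left, z up. A sheet hood overhangs the top of the face at 260 mm height, its edge 53 mm behind the origin, so tools come in square to the face, tilted by its slope.
- face_centre (a point): Centre of the sloping face, 80 mm above the bench. Axes: x up the slope, y left, z out of the face. Places on the face (x, y, z in mm from here): T-handle axis (0, -50), crank axis (0, 45), a brass spring bolt lying across between their notched discs (all under 18 out), and the rocking catch along the lower edge, x -65 to -43, y -27 to 58.
- catch (a joint): Tilt of the rocking catch, rad: near 0 at the start (its tooth blocks the T-handle's steel finger, which cannot pass 0.05 rad), 0.32 with the tab fully down. It pivots on the face's x direction at (-54, 13, 31) mm of the face; stiff, stays where it is put; needs 3 to 4 N on the tab. The tooth clears the finger from 0.24.
- catch_tab (a point): Centre of the top of the catch's ribbed flat steel tab (22 mm up-slope x 24 mm), about (-54, 47, 37) at the start; it sinks 11 mm when pressed toward the face. Axes of the catch: x up the slope, z out of the face when at rest.
- isolator (a joint): Turn of the T-handle, rad: starts between -0.32 and 0, grows clockwise as seen facing the panel; ends of travel -0.36 and 1.6. Friction about 0.12 N m. Somewhere between 0.8 and 1.3 (differs every time, not told) the spring bolt drops 9 mm into the notch of the handle's disc; from then on the handle is held fast within about 0.05 rad either way, and the crank is free.
- t_handle (a point): Centre of the black bar of the T-handle, on its turning axis, 49 mm out of the face. The bar is 68 mm long, 14 mm thick and 26 mm deep (36 to 62 mm out of the face). Axes: x along the bar, z out of the face along the turning axis. Below the bar, 19 to 26 mm out, a steel finger sticks out from the spindle to 58 mm radius.
- selector (a joint): Turn of the crank, rad: near 0 at the start, grows anticlockwise as seen facing the panel; stop at 1.4. Friction about 0.15 N m. Blocked by the bolt (play about 0.05) until the T-handle is set.
- crank_grip (a point): Middle of the crank's black upright round grip, 16 mm in diameter, 20 to 62 mm out of the face, this point 44 mm out. It runs on a circle of 60 mm radius about the crank's axis. Axes: x from the crank's axis to the grip, z out of the face.
- coil: Bystander: coil of brass wire, 42 mm wide and 8 mm high, lying in front of the panel.
- crucible: Bystander: small grey melting dish, 51 mm wide and 24 mm high, in front of the panel.
- mug: Bystander: green mug, 96 mm high.
- salt_jar: Bystander: white jar, 52 mm wide, 60 mm high.

How it is judged:
On the way, in this order (a step that is already met when the one before it is completed fails the run):
1. the catch is tipped: tab fully down (value of joint catch above 0.24 rad), for 0.2 s.
2. the T-handle is turned to where the bolt holds it (value of joint isolator above 0.74 rad), for 0.2 s.
3. the crank is swung to its stop (value of joint selector above 1.28 rad), for 0.2 s.
At the end, for the whole second after the job is handed in: The catch still tipped (over 0.24 rad), the T-handle held by the bolt (0.74 to 1.36 rad), the crank at its stop (over 1.28 of 1.4 rad) and at rest (value of joint catch above 0.24 rad and value of joint isolator between 0.74 and 1.36 rad and value of joint selector above 1.28 rad and velocity of joint selector below 0.05 rad/s); the robot touches nothing.
It fails at once if one of the things standing around is shoved more than 30 mm (distance of any of coil, crucible, mug, salt_jar from where it was at the start of the episode above 0.03 m).
It also fails if it takes over 61 s, if anything falls off the work surface, if the arm or the gripper's body presses on something with over 40 N, if the wrist force passes 120 N, or if a joint passes its speed limit or range.

ROBOT

A 7-joint arm with a two-finger parallel gripper is mounted at the origin on a cart in front of the work surface, level with it; the furniture and walls round the work are solid. World frame = base frame: x ahead of the robot, y to its left, z up, the work surface at z = 0. Lengths are in m, angles in rad, forces in N, time in s.
With the tool pointing down it reaches from about 0.4 to 0.85 m from the base axis. Payload 4.5 kg.
Tool frame: the origin (TCP) lies between the finger pads; the fingertips stand 11 mm ahead of it and the grasp point (between the pads) lies 8 mm behind it (r.tip_reach is the distance from the TCP to the fingertips, in m); x points along the fingers, y is the direction in which the jaws open and shut, and the axes are right-handed (so a half turn about x gives the same grasp; the last joint's range is limited). The gripper opens to 88 mm and grips with 3 to 60 N. Pads are 18 mm wide; open, the fingers measure 123 mm over their backs; the gripper's body (75 mm by 187 mm) begins 45 mm behind the grasp point.
Start: joints at [1.251, 0.689, -0.195, 1.565, 0.157, 0.902, -0.215], TCP at [0.217, -0.586, 0.25] pointing down, gripper open.
Joint ranges: [-3.01, 3.01], [-0.46, 2.08], [-1.47, 1.51], [0.13, 2.56], [-1, 4.14], [0.04, 2.09], [-2.66, 2.66]. Speed limits (rad/s): [2.57, 2.57, 3.14, 3.14, 3.14, 3.14, 3.14].

INTERFACE

Orientations are given as a unit quaternion [x, y, z, w].
In Python, from plant import r gives the robot as it stands.
- The arm moves only by the tool drive_tool, never from a script. Its argument "deltas" is a list of rows, each a list of 3 entries, a list of its own where there are three numbers: the turn, a rotation vector about the tool's x, y, z in degrees, then the shift along the tool's x, y, z in cm, then the finger opening in cm, from 0 to 8.81. A call has 1 to 12 rows; each row shifts and turns the commanded pose from where the row before left it, along the tool's axes as they then stand; what a row does not reach is not made up. A row lasts 1/12 s, in which the tool goes at most 41.7 mm and 7.16 degrees, less where a joint would pass 70% of its speed; a pose out of reach is approached as far as the arm can. A call is refused whole if a number of a shift passes 4.17 or a number of a turn 7.16, either way. A call with a gripper value outside its range is refused whole. The fingers move at their own pace and stop on an object; "force" is the grip in N (left out, the last holds). Time passes only in rows, so rows that do not move let the fingers close. It gives the time, the measured TCP pose, the force and the opening at its end, in the units of the state.
- r.get_state(): the state, without advancing time (a new reading comes with each control period).
- r.snapshot(name): name is "scene" or "side" or "wrist"; returns a dict with "color" (420x560x3 uint8, red, green, blue), "fov_y" (degrees; the focal length in pixels is half the picture's height over the tangent of half this angle, whatever the lens; pixels are square), "cx", "cy" (the principal point, pixels), "extrinsics" (4x4, takes a point from world to camera coordinates); the wrist camera has in their place "tool_from_camera" (4x4, takes a point from camera to tool coordinates, whose origin is the TCP and whose axes are the tool frame's). Camera axes: x right, y up, looking along -z (the intrinsics and any distortion apply to the point x, -y, -z); pixel columns grow to the right and rows downward; lengths in m; the calibration is good to about 2 mm. A picture is of the moment at which its call begins: read the wrist's pose just before it. There is no depth.
- r.finish_job(): hands the job in, once; it reports no verdict.
The state is a dict: "clock": time; "q": joint angles; "qd": joint speeds; "joint_torque": joint torques, N m; "tool_pos": TCP position; "eef_rot": TCP orientation; "contact_force": force on the tool from outside, world axes, zero at the start; "moment": the same for the moment, N m; "opening": opening from 0.0 (shut) to 1.0 (fully open).
Only numpy, scipy, OpenCV 4.12 (cv2) and the standard library are available. Lean on these libraries where they do the work, as an engineer would, in place of code of your own. Each camera call takes 0.05 s, during which the arm holds its last target. There are 200 camera calls.

## Working session

There is one attempt and no reset: what is moved stays moved. The work goes in short steps, Python scripts to look and compute and a tool call to move; the robot and the scene stay as the last step left them, time stands still between calls to the robot, and variables do not carry over. Pictures are saved under pics/ and viewed, about 8 in all and at most 12, crops included, and the job is handed in when it is done.

Besides the shell and the picture viewer there is one more tool, called after ">>>" in YAML: its name, and indented under it one key for each argument. drive_tool: Moves the arm, as the interface text tells. Its arguments: {"type":"object","properties":{"deltas":{"type":"array","items":{"type":"array"}},"force":{"type":"number"}},"required":["deltas"]}

```bash
mkdir -p pics; ls; python3 - <<'E'
from plant import r
import cv2
print(r.get_state())
for n in("scene","side"):
    s=r.snapshot(n); cv2.imwrite(f"pics/{n}0.png",s["color"][:,:,::-1])
    print(n,s["fov_y"],s["cx"],s["cy"],s["extrinsics"].tolist() if hasattr(s["extrinsics"],'tolist') else s["extrinsics"],[k for k in s])
print(r.tip_reach)
E
```

```text
pics
{'clock': 0.0, 'q': array([ 1.25080944,  0.68993646, -0.19452191,  1.56634086,  0.15732219,
        0.90253056, -0.21505758]), 'qd': array([-4.25120271e-04, -1.37065009e-03,  7.40876999e-04, -7.91956559e-05,
       -7.87692751e-04,  5.12012128e-04, -1.24516438e-03]), 'joint_torque': array([-1.07797946e-04, -5.27561545e+01, -1.26670361e+00, -1.53430384e+01,
       -5.24932158e-02,  6.56195145e-03,  1.89001507e-04]), 'tool_pos': array([ 0.21627061, -0.58573146,  0.24894074]), 'eef_rot': array([-0.69589663, -0.12510389,  0.69622949, -0.12386033]), 'contact_force': array([ 0.35554193, -0.67419752, -0.12096234]), 'moment': array([-0.06552138,  0.01632288,  0.03754792]), 'opening': 1.0025168158308162}
scene 52.269711124809355 277.8244537439944 206.53664243124544 [[-0.5473792171949518, -0.8367874690884898, 0.012756338013776295, 0.5017620419165298], [0.563424160884735, -0.35720393065912787, 0.7449554126610541, -0.2604560046731435], [-0.6188127402650777, 0.4149603396689239, 0.6669922855531965, -0.7483987310656182], [0.0, 0.0, 0.0, 1.0]] ['color', 'fov_y', 'cx', 'cy', 'extrinsics']
side 42.90014139787045 279.9569520284556 204.18632749895346 [[-0.1675496269735803, -0.9855568992099539, -0.02459107400409159, 0.32514701883295055], [0.42509821851503704, -0.09472954441198671, 0.9001765482564181, -0.28758627914137086], [-0.8895047088781238, 0.14037062312021722, 0.43483038192896095, -0.6862027627583013], [0.0, 0.0, 0.0, 1.0]] ['color', 'fov_y', 'cx', 'cy', 'extrinsics']
0.011
```

View pics/scene0.png

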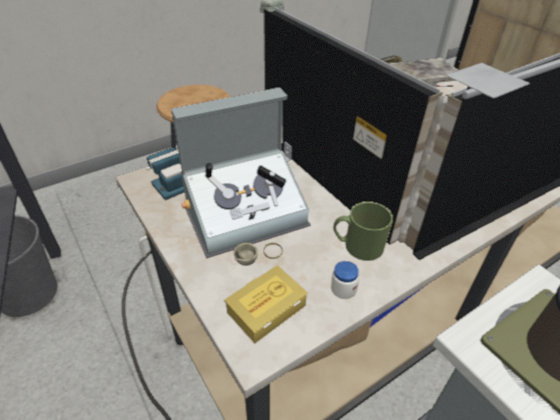

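View pics/side0.png

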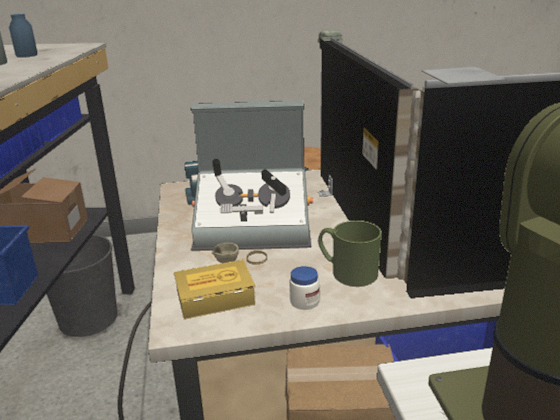

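The scene view shows the panel (face about 190–305, 155–240), dish at (246,254), coil at (273,251), mug at (368,232) and jar at (345,280). The side view shows the same. I'll enlarge the panel in both views to pick landmarks.

```bash
python3 - <<'E'
import cv2, numpy as np
a=cv2.imread("pics/scene0.png")[145:255,175:320]; b=cv2.imread("pics/side0.png")[155:255,185:320]
a=cv2.resize(a,None,fx=5,fy=5,interpolation=cv2.INTER_CUBIC); cv2.imwrite("pics/a.png",a)
b=cv2.resize(b,None,fx=5.5,fy=5.5,interpolation=cv2.INTER_CUBIC); cv2.imwrite("pics/b.png",b)
E
```

```text
(no output)
```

View pics/a.png

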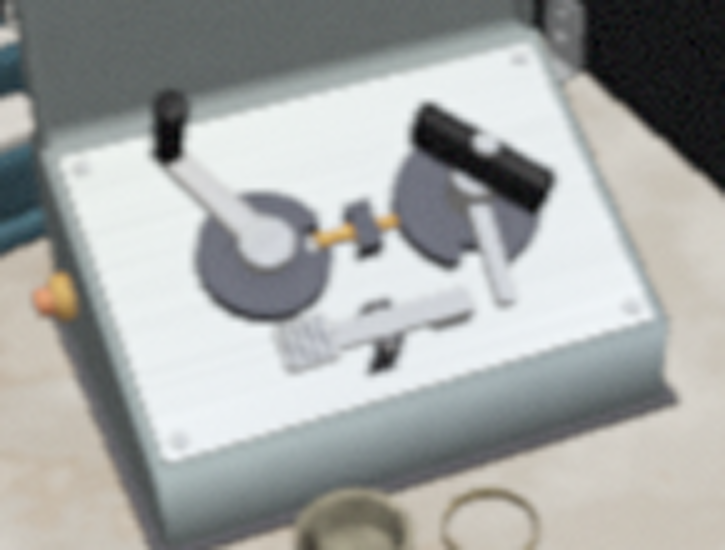

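View pics/b.png

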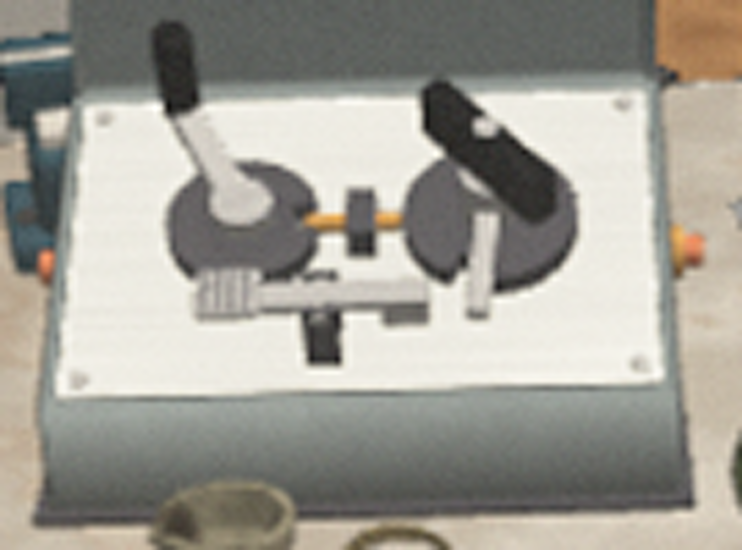

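Pixels seen in the crops: T-handle hub cap at a(487,143)/b(485,126), tab at a(308,343)/b(225,295), grip top at a(172,100)/b(168,28), and grip foot at a(170,155)/b(182,108). Next I'll fit the panel pose to these.

```bash
cat >lib.py <<'E'
import numpy as np
from scipy.optimize import least_squares
from scipy.spatial.transform import Rotation as R
CAM={"scene":(52.269711124809355,277.8244537439944,206.53664243124544,np.array([[-0.5473792171949518,-0.8367874690884898,0.012756338013776295,0.5017620419165298],[0.563424160884735,-0.35720393065912787,0.7449554126610541,-0.2604560046731435],[-0.6188127402650777,0.4149603396689239,0.6669922855531965,-0.7483987310656182]])),
"side":(42.90014139787045,279.9569520284556,204.18632749895346,np.array([[-0.1675496269735803,-0.9855568992099539,-0.02459107400409159,0.32514701883295055],[0.42509821851503704,-0.09472954441198671,0.9001765482564181,-0.28758627914137086],[-0.8895047088781238,0.14037062312021722,0.43483038192896095,-0.6862027627583013]]))}
def proj(n,P):
    fy,cx,cy,E=CAM[n]; f=210/np.tan(np.radians(fy/2)); c=E[:,:3]@P+E[:,3]
    return np.array([cx+f*c[0]/-c[2],cy-f*c[1]/-c[2]])
def tri(pa,pb):
    return least_squares(lambda P:np.r_[proj("scene",P)-pa,proj("side",P)-pb],[.5,0,.1]).x
def face(p):  # rotation and origin of face frame
    Rp=R.from_euler('z',p[2]); return (Rp*R.from_euler('y',-0.42)).as_matrix(), np.array([p[0],p[1],0])+Rp.apply([0,0,.08])
def A(u,v): return np.array([175+(u+.5)/5-.5,145+(v+.5)/5-.5])
def B(u,v): return np.array([185+(u+.5)/5.5-.5,155+(v+.5)/5.5-.5])
E
cat >fit.py <<'E'
from lib import *
F=[((0,-50,63),(487,143),(485,126)),((-54,47,37),(308,343),(225,295))]
def pan(q,p): # panel coords -> world
    return np.array([p[0],p[1],0])+R.from_euler('z',p[2]).apply(np.array(q)/1e3)
C=[((-85,-120,0),(672,402),(690,502)),((-85,120,0),(160,548),(38,520))]
def res(p):
    M,o=face(p); e=[]
    for q,a,b in F: P=o+M@np.array(q)/1e3; e+=[proj("scene",P)-A(*a),proj("side",P)-B(*b)]
    for q,a,b in C: P=pan(q,p); e+=[proj("scene",P)-A(*a),proj("side",P)-B(*b)]
    return np.concatenate(e)
s=least_squares(res,[.6,.1,0],loss='soft_l1'); p=s.x; M,o=face(p)
print(p,o); print(res(p).reshape(-1,4).round(1))
for n,a,b in [("hub",(487,143),(485,126)),("tab",(308,343),(225,295)),("griptop",(172,100),(168,28)),("gripbot",(170,155),(182,108)),("cor R",(672,402),(690,502)),("cor L",(160,548),(38,520)),("cranknub",(268,240),(240,200)),("fing",(505,300),(480,312)),("bar1",(430,112),(437,92)),("bar2",(548,180),(545,200)),("screwTL",(83,168),(105,118)),("screwTR",(519,60),(623,103)),("screwBL",(180,440),(78,380)),("screwBR",(630,306),(640,363))]:
    P=tri(A(*a),B(*b)); print(n,P.round(4),"face mm",(M.T@(P-o)*1e3).round(1))
for n,a,b in [("dish",(246,254),(226,253)),("coil",(273,251),(257,257)),("mugtop",(369,222),(357,235)),("jartop",(346,271),(305,276)),("boxc",(266,300),(214,285)),("hoodL",(176,112),(193,107)),("hoodR",(285,97),(303,104)),("wall top",(437,97),(405,82)),("wall topfar",(265,15),(322,42)),("wallbot",(406,238),(393,272))]: print(n,tri(a,b).round(3))
E
python3 fit.py
```

```text
[ 0.60572003  0.28850303 -0.18087845] [0.60572003 0.28850303 0.08      ]
[[-0.5 -2.8  0.2 -0.5]
 [-1.1 -4.   0.  -2.3]
 [ 0.4  1.1 -1.9  3. ]
 [ 1.2  1.6  1.   1.5]]
hub [0.5636 0.2467 0.1383] face mm [ -7.2 -48.7  67.1]
tab [0.5416 0.3481 0.0902] face mm [-63.3  47.1  39.4]
griptop [0.6305 0.3583 0.1623] face mm [44.4 73.1 70.3]
gripbot [0.6471 0.3551 0.1219] face mm [43.3 72.9 26.6]
cor R [0.5043 0.1824 0.0024] face mm [-105.3 -122.6  -38. ]
cor L [0.5468 0.4232 0.0024] face mm [-106.7  121.9  -37.4]
cranknub [0.5935 0.3376 0.1042] face mm [-9.2 46.1 30.6]
fing [0.5351 0.2552 0.0757] face mm [-59.8 -45.5  21.9]
bar1 [0.5872 0.2607 0.1444] face mm [ 14.2 -30.7  64.2]
bar2 [0.5515 0.2249 0.1138] face mm [-24.5 -72.3  47.9]
screwTL [0.6736 0.3852 0.1097] face mm [ 57.2 107.3   7. ]
screwTR [0.6409 0.1792 0.1098] face mm [  61.7 -101.2    5.1]
screwBL [0.5518 0.4047 0.0559] face mm [-77.4 104.6   8.1]
screwBR [0.5216 0.1973 0.0547] face mm [ -70.9 -104.8    4. ]
dish [0.494 0.356 0.014]
coil [0.479 0.297 0.005]
mugtop [0.383 0.124 0.085]
jartop [0.325 0.231 0.052]
boxc [0.365 0.387 0.028]
hoodL [0.686 0.392 0.265]
hoodR [0.632 0.17  0.265]
wall top [0.346 0.069 0.367]
wall topfar [0.864 0.074 0.35 ]
wallbot [0.328 0.067 0.04 ]
```

```bash
cat >fit2.py <<'E'
from lib import *
F=[((0,-50,63),(487,143),(485,126)),((-54,47,37),(308,343),(225,295))]
S=[((1,1),(83,168),(105,118)),((1,-1),(519,60),(623,103)),((-1,1),(180,440),(78,380)),((-1,-1),(630,306),(640,363))]
def res(p):
    M,o=face(p); o=o+[0,0,p[5]]; e=[]
    L=[(q,a,b) for q,a,b in F]+[((s[0]*p[3],s[1]*p[4],1),a,b) for s,a,b in S]
    for q,a,b in L: P=o+M@np.array(q)/1e3; e+=[proj("scene",P)-A(*a),proj("side",P)-B(*b)]
    return np.concatenate(e)
p=least_squares(res,[.6,.29,-.18,68,104,0],x_scale=[.1,.1,.1,10,10,.01]).x; M,o=face(p); o=o+[0,0,p[5]]
if __name__=="__main__":
    print(p.round(4)); print(res(p).reshape(-1,4).round(1))
    for n,a,b in [("griptop",(172,100),(168,28)),("gripbot",(170,155),(182,108)),("cranknub",(268,240),(240,200)),("fing",(505,300),(480,312)),("bar1",(430,112),(437,92)),("bar2",(548,180),(545,200))]:
        P=tri(A(*a),B(*b)); print(n,(M.T@(P-o)*1e3).round(1))
    def ray(n,u,v,z):
        fy,cx,cy,E=CAM[n]; f=210/np.tan(np.radians(fy/2)); Rm=E[:,:3]; c=-Rm.T@E[:,3]; d=Rm.T@np.array([(u-cx)/f,-(v-cy)/f,-1]); return (c+d*(z-c[2])/d[2]).round(3)
    print(ray("scene",560,65,.36),ray("scene",470,85,.36),ray("side",560,78,.36),ray("side",425,85,.36))
    print("tool q", R.from_matrix(np.c_[-M[:,2],M[:,1],np.cross(-M[:,2],M[:,1])]).as_matrix().round(3).tolist())
    from plant import r; s=r.get_state(); print(R.from_quat(s["eef_rot"]).as_matrix().round(3))
E
python3 fit2.py
```

```text
[ 5.973000e-01  2.917000e-01 -1.547000e-01  6.675920e+01  1.044994e+02
  9.000000e-04]
[[ 0.4 -1.1 -0.4  0.5]
 [ 0.4 -1.3 -0.5 -0.5]
 [ 0.3 -0.3 -0.7  0.9]
 [ 0.4 -0.7 -0.5  1. ]
 [ 0.3 -0.6 -0.4  0.8]
 [ 0.6 -0.5 -0.8  1.1]]
griptop [53.8 70.9 65. ]
gripbot [52.7 70.3 21.3]
cranknub [-0.4 44.8 25.7]
fing [-53.1 -45.7  18. ]
bar1 [ 21.2 -32.2  60. ]
bar2 [-18.5 -73.1  44.2]
[ 0.31  -0.223  0.36 ] [ 0.346 -0.011  0.36 ] [ 0.354 -0.203  0.36 ] [0.367 0.024 0.36 ]
tool q [[0.403, 0.154, 0.902], [-0.063, 0.988, -0.141], [-0.913, 0.0, 0.408]]
[[-0.001  0.347 -0.938]
 [ 0.002 -0.938 -0.347]
 [-1.    -0.002  0.   ]]
```

>>> drive_tool:
  deltas:
    - [[0,0,0],[-4,0,0],0]
    - [[0,0,0],[-4,0,0],0]
    - [[0,0,0],[-4,0,0],0]
    - [[0,0,0],[-4,0,0],0]
    - [[0,0,0],[-4,0,0],0]
    - [[0,0,0],[-4,0,0],0]
    - [[0,0,0],[-4,0,0],0]
    - [[0,0,0],[0,0,0],0]

```text
clock: 0.77
tool_pos: [0.2176, -0.588, 0.5381]
eef_rot: [0.698, 0.119, -0.695, 0.129]
contact_force: [-0.0, 0.3, 0.7]
opening: 0.421
```

>>> drive_tool:
  deltas:
    - [[-3.7,0,0],[0,0,-4],0]
    - [[-3.7,0,0],[0,0,-4],0]
    - [[-3.7,0,0],[0,0,-4],0]
    - [[-3.7,0,0],[0,0,-4],0]
    - [[-3.7,0,0],[0,0,-4],0]
    - [[-3.7,0,0],[0,0,-4],0]
    - [[-3.7,0,0],[0,0,-4],0]
    - [[-3.7,0,0],[0,0,-4],0]
    - [[-3.7,0,0],[0,0,-4],0]
    - [[-3.7,0,0],[0,0,-4],0]
    - [[-3.7,0,0],[0,0,-4],0]
    - [[-3.7,0,0],[0,0,-4],0]

```text
clock: 1.77
tool_pos: [0.5728, -0.2799, 0.5286]
eef_rot: [-0.596, -0.38, 0.597, -0.379]
contact_force: [-0.4, -1.0, -0.1]
opening: 0.001
```

>>> drive_tool:
  deltas:
    - [[-3.7,0,0],[0,0,-4],0]
    - [[-3.7,0,0],[0,0,-4],0]
    - [[-3.7,0,0],[0,0,-4],0]
    - [[-3.7,0,0],[0,0,-4],0]
    - [[-3.7,0,0],[0,0,-4],0]
    - [[-3.7,0,0],[0,0,-4],0]
    - [[-3.7,0,0],[0,0,-4],0]
    - [[-3.7,0,0],[0,0,-4],0]
    - [[-3.7,0,0],[0,0,-4],0]
    - [[-3.7,0,0],[0,0,-4],0]
    - [[-3.7,0,0],[0,0,-4],0]
    - [[-3.7,0,0],[0,0,-4],0]

```text
clock: 2.77
tool_pos: [0.6121, 0.1867, 0.5286]
eef_rot: [0.409, 0.577, -0.41, 0.576]
contact_force: [0.5, -0.1, 0.1]
opening: 0.003
```

```bash
cat >plan.py <<'E'
from fit2 import *
from plant import r
def target(pt,ang,off=(0,0,0)):
    """tool pose with TCP at face mm pt, tool x into face, tool y at face angle ang deg (CCW from up-slope, seen facing)"""
    a=np.radians(ang); y=M@[np.cos(a),np.sin(a),0]; x=-M[:,2]
    return o+M@(np.array(pt)/1e3), np.c_[x,y,np.cross(x,y)]
def show():
    s=r.get_state(); P=s["tool_pos"]; T=R.from_quat(s["eef_rot"]).as_matrix(); y=M.T@T[:,1]; x=M.T@T[:,0]
    print("t",round(s["clock"],2),"TCP face mm",(M.T@(P-o)*1e3).round(1),"xdir",x.round(3),"yang",round(np.degrees(np.arctan2(y[1],y[0])),1))
    print("F face",(M.T@s["contact_force"]).round(1),"Mom face",(M.T@s["moment"]).round(2),"open mm",round(88*s["opening"],1),"q",s["q"].round(2))
    return P,T
def go(pt,ang,n=None):
    """deltas from the measured pose: total rotvec deg, total shift (start tool axes) cm"""
    P,T=show(); G,Q=target(pt,ang)
    rv=np.degrees(R.from_matrix(T.T@Q).as_rotvec()); sh=T.T@(G-P)*100
    print("turn",rv.round(1),"shift start axes",sh.round(2),"shift end axes",(Q.T@(G-P)*100).round(2),"rows>=",np.ceil(max(np.linalg.norm(rv)/7.16,np.linalg.norm(sh)/4.17)))
if __name__=="__main__":
    import sys
    a=[float(v) for v in sys.argv[1:]]; show() if not a else go(a[:3],a[3])
E
python3 plan.py -54 50 140 0
```

```text
t 2.77 TCP face mm [ 210.7 -101.5  396.1] xdir [-0.409 -0.001 -0.913] yang 30.4
F face [ 0.5 -0.  -0.2] Mom face [ 0.   -0.14 -0.04] open mm 0.3 q [-0.11  0.59 -0.6   0.95  0.32  1.68 -0.26]
turn [27.7 -5.9 23.6] shift start axes [ 34.18  -4.92 -19.84] shift end axes [ 25.61 -26.47 -15.15] rows>= 10.0
```

>>> drive_tool:
  deltas:
    - [[0,0,0],[0,-1,-4],0]
    - [[0,0,0],[0,-1,-4],0]
    - [[0,0,0],[0,-1,-4],0]
    - [[0,0,0],[0,-1,-4],0]
    - [[0,0,0],[0,-1,-4],0]
    - [[4.6,-1,3.9],[2,0,0],0]
    - [[4.6,-1,3.9],[2,0,0],0]
    - [[4.6,-1,3.9],[2,0,0],0]
    - [[4.6,-1,3.9],[2,0,0],0]
    - [[4.6,-1,3.9],[2,0,0],0]
    - [[4.6,-1,3.9],[2,0,0],0]
    - [[0,0,0],[0,0,0],0]

```text
clock: 3.77
tool_pos: [0.517, 0.3554, 0.4071]
eef_rot: [0.617, 0.338, -0.434, 0.563]
contact_force: [-1.1, -1.0, -0.4]
opening: 0.001
```

```bash
python3 plan.py -54 50 100 0
```

```text
t 3.77 TCP face mm [ 51.6  50.5 334.1] xdir [-0.007 -0.01  -1.   ] yang 0.3
F face [-1.  -1.2 -0. ] Mom face [-0.07  0.38  0.02] open mm 0.0 q [-0.61  0.46 -0.38  1.61  0.64  1.01 -1.42]
turn [0.3 0.6 0.4] shift start axes [ 23.49 -10.39  -0.22] shift end axes [ 23.41 -10.56   0.05] rows>= 7.0
```

>>> drive_tool:
  deltas:
    - [[0,0.6,0.4],[0,-3.5,0],0]
    - [[0,0,0],[1,-3.5,0],0]
    - [[0,0,0],[2,-3.5,0],0]
    - [[0,0,0],[4,0,0],0]
    - [[0,0,0],[4,0,0],0]
    - [[0,0,0],[4,0,0],0]
    - [[0,0,0],[4,0,0],0]
    - [[0,0,0],[4,0,0],0]
    - [[0,0,0],[0,0,0],0]
    - [[0,0,0],[0,0,0],0]

```text
clock: 4.6
tool_pos: [0.5205, 0.3571, 0.1583]
eef_rot: [0.622, 0.338, -0.427, 0.562]
contact_force: [0.7, 0.2, 1.4]
opening: 0.009
```

```bash
python3 plan.py -54 50 60 0; python3 - <<'E'
from fit2 import *
from plant import r
import cv2
st=r.get_state(); s=r.snapshot("wrist"); im=s["color"][:,:,::-1].copy()
T=R.from_quat(st["eef_rot"]).as_matrix(); C=np.array(s["tool_from_camera"]); f=210/np.tan(np.radians(s["fov_y"]/2))
print(s["fov_y"],C.round(3).tolist())
for q in [(-54,47,37),(0,-50,62),(0,45,24),(-54,13,31),(54,71,62),(66.8,104.5,1),(-66.8,104.5,1),(-66.8,-104.5,1)]:
    P=o+M@np.array(q)/1e3; c=C[:3,:3].T@(T.T@(P-st["tool_pos"])-C[:3,3]); u=(s["cx"]+f*c[0]/-c[2],s["cy"]-f*c[1]/-c[2]); print(q,np.round(u))
    if 0<u[0]<560 and 0<u[1]<420 and c[2]<0: cv2.drawMarker(im,tuple(int(v) for v in u),(0,0,255),0,12,1)
cv2.imwrite("pics/w1.png",cv2.resize(im,None,fx=1.4,fy=1.4))
E
```

```text
t 4.6 TCP face mm [-46.9  52.8 105.7] xdir [ 0.003  0.004 -1.   ] yang 0.0
F face [1.2 0.3 1. ] Mom face [-0.03  0.29  0.03] open mm 0.8 q [-0.76  0.76 -0.14  1.92  1.14  0.5  -2.04]
turn [ 0.  -0.2 -0.2] shift start axes [ 4.57 -0.72  0.3 ] shift end axes [ 4.57 -0.71  0.28] rows>= 2.0
70.24120135519695 [[0.0, 0.264, -0.964, -0.135], [1.0, 0.001, 0.001, -0.0], [0.001, -0.964, -0.264, -0.068], [0.0, 0.0, 0.0, 1.0]]
(-54, 47, 37) [270. 235.]
(0, -50, 62) [344. 373.]
(0, 45, 24) [341. 232.]
(-54, 13, 31) [270. 274.]
(54, 71, 62) [442. 212.]
(66.8, 104.5, 1) [423. 151.]
(-66.8, 104.5, 1) [254. 151.]
(-66.8, -104.5, 1) [259. 370.]
```

View pics/w1.png

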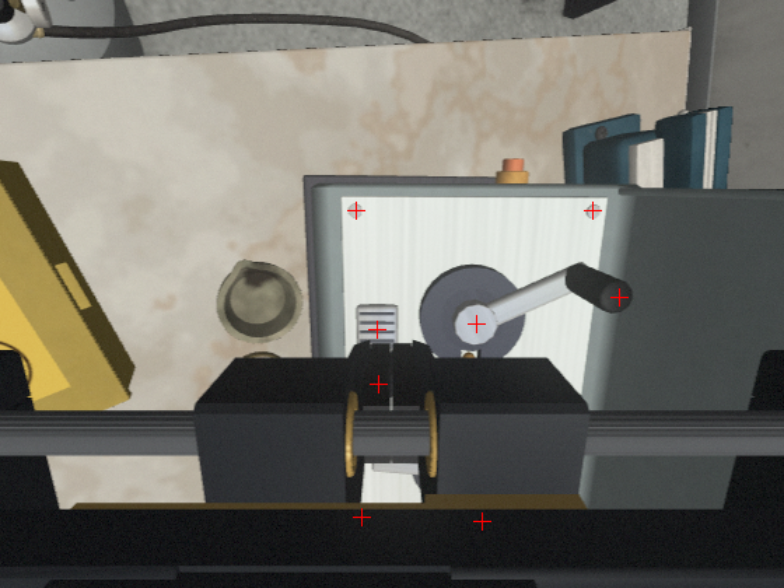

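Overlay markers coincide with the tab, crank hub, grip and screws to within about 2 mm, so the pose fit is good. Now I'll press the tab.

>>> drive_tool:
  deltas:
    - [[0,0,0],[1,-0.7,0.3],0]
    - [[0,0,0],[2,0,0],0]
    - [[0,0,0],[1.8,0,0],0]
    - [[0,0,0],[0.8,0,0],0]
    - [[0,0,0],[0.3,0,0],0]
    - [[0,0,0],[0.3,0,0],0]
    - [[0,0,0],[0.2,0,0],0]
    - [[0,0,0],[0,0,0],0]

```text
clock: 5.32
tool_pos: [0.5397, 0.354, 0.1001]
eef_rot: [0.625, 0.339, -0.425, 0.561]
contact_force: [-0.0, 1.0, 2.4]
opening: 0.006
```

```bash
python3 plan.py
```

```text
t 5.32 TCP face mm [-52.9  52.6  44.6] xdir [ 0.006  0.01  -1.   ] yang -0.1
F face [0.8 1.  2.3] Mom face [0.23 0.03 0.04] open mm 0.5 q [-0.79  0.87 -0.05  1.91  1.33  0.39 -2.23]
```

>>> drive_tool:
  deltas:
    - [[0,0,0],[0.2,0,0],0]
    - [[0,0,0],[0.2,0,0],0]
    - [[0,0,0],[0.1,0,0],0]
    - [[0,0,0],[0.1,0,0],0]
    - [[0,0,0],[0,0,0],0]

```text
clock: 5.73
tool_pos: [0.542, 0.3529, 0.0932]
eef_rot: [0.624, 0.339, -0.426, 0.561]
contact_force: [1.2, 3.2, 3.5]
opening: 0.005
```

```bash
python3 plan.py
```

```text
t 5.73 TCP face mm [-53.5  52.   37.3] xdir [ 0.005  0.009 -1.   ] yang -0.0
F face [2.1 3.3 2.9] Mom face [ 0.61 -0.13  0.01] open mm 0.5 q [-0.79  0.88 -0.04  1.91  1.35  0.38 -2.25]
```

Still only friction force, with no stop felt yet. I'll continue in small steps.

>>> drive_tool:
  deltas:
    - [[0,0,0],[0.1,0,0],0]
    - [[0,0,0],[0.1,0,0],0]
    - [[0,0,0],[0.1,0,0],0]
    - [[0,0,0],[0,0,0],0]
    - [[0,0,0],[0,0,0],0]

```text
clock: 6.15
tool_pos: [0.5425, 0.3529, 0.0921]
eef_rot: [0.624, 0.338, -0.425, 0.561]
contact_force: [-5.8, 1.7, 18.8]
opening: 0.006
```

```bash
python3 plan.py
```

```text
t 6.15 TCP face mm [-53.5  52.   36.1] xdir [ 0.006  0.009 -1.   ] yang -0.0
F face [ 2.2  0.8 19.6] Mom face [-0.   -0.04  0.04] open mm 0.5 q [-0.79  0.88 -0.04  1.91  1.36  0.38 -2.25]
```

Firm stop at about 20 N, so the tab is fully down. I'll retract and go to the T-handle, jaws across the bar.

>>> drive_tool:
  deltas:
    - [[0,0,0],[-4,0,0],0]
    - [[0,0,0],[-4,0,0],0]
    - [[0,0,0],[0,1.8,3.4],0]
    - [[0,0,0],[0,1.8,3.4],0]
    - [[0,0,0],[0,1.8,3.4],4]
    - [[-7,0,0],[0,0,0],4]
    - [[-7,0,0],[0,0,0],4]
    - [[-7,0,0],[0,0,0],4]
    - [[-7,0,0],[0,0,0],4]
    - [[-7,0,0],[0,0,0],4]
    - [[-7,0,0],[0,0,0],4]
    - [[-7,0,0],[0,0,0],4]

```text
clock: 7.15
tool_pos: [0.5422, 0.2461, 0.1835]
eef_rot: [0.331, 0.486, -0.248, 0.77]
contact_force: [0.4, 0.2, 0.3]
opening: 0.449
```

>>> drive_tool:
  deltas:
    - [[-7,0,0],[0,0,0],4]
    - [[-7,0,0],[0,0,0],4]
    - [[-7,0,0],[0,0,0],4]
    - [[-7,0,0],[0,0,0],4]
    - [[-7,0,0],[0,0,0],4]
    - [[-7,0,0],[0,0,0],4]
    - [[-7,0,0],[0,0,0],4]
    - [[-7,0,0],[0,0,0],4]
    - [[-7,0,0],[0,0,0],4]
    - [[-7,0,0],[0,0,0],4]
    - [[0,0,0],[0,0,0],4]

```text
clock: 8.07
tool_pos: [0.5423, 0.2461, 0.1835]
eef_rot: [-0.169, 0.54, 0.075, 0.821]
contact_force: [0.5, -0.7, 0.1]
opening: 0.451
```

```bash
python3 plan.py 0 -50 90 135; python3 - <<'E'
from fit2 import *
from plant import r
import cv2
im=[]
st=r.get_state(); s=r.snapshot("wrist"); w=s["color"][:,:,::-1].copy()
T=R.from_quat(st["eef_rot"]).as_matrix(); C=np.array(s["tool_from_camera"]); f=210/np.tan(np.radians(s["fov_y"]/2))
for q in [(0,-50,62),(24,-26,62),(-24,-74,62)]:
    P=o+M@np.array(q)/1e3; c=C[:3,:3].T@(T.T@(P-st["tool_pos"])-C[:3,3]); u=(s["cx"]+f*c[0]/-c[2],s["cy"]-f*c[1]/-c[2])
    cv2.drawMarker(w,tuple(int(v) for v in u),(0,0,255),0,12,1)
d=r.snapshot("side")["color"][:,:,::-1][130:260,160:333]
cv2.imwrite("pics/c2.png",np.hstack([cv2.resize(w,(400,300)),cv2.resize(d,(400,300),interpolation=cv2.INTER_CUBIC)]))
E
```

```text
t 8.07 TCP face mm [ -1.4 -53.5 112.9] xdir [ 0.002  0.004 -1.   ] yang 119.1
F face [ 0.6 -0.7 -0.2] Mom face [ 0.11  0.3  -0.15] open mm 39.7 q [-0.46  0.69 -0.32  2.05  1.35  0.52  0.  ]
turn [-15.9   0.2  -0.1] shift start axes [2.29 0.23 0.29] shift end axes [2.29 0.15 0.35] rows>= 3.0
```

View pics/c2.png

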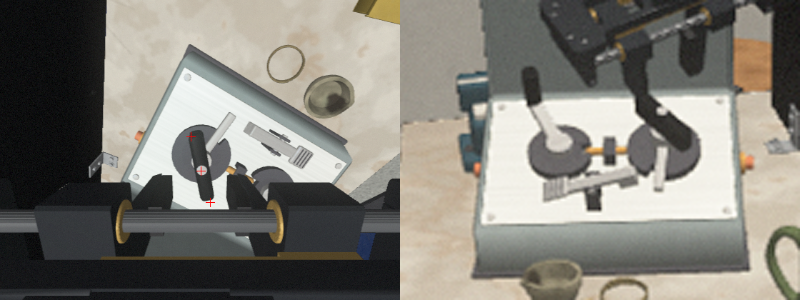

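The right view shows the catch tipped (tab down, far end up). In the left view the bar runs about (197,132)–(207,200), centre on my marker, at about 37° to the slope. I'll descend with the jaws turned about 8° more and grip.

>>> drive_tool:
  deltas:
    - [[-4,0,0],[1,0.2,0.3],4]
    - [[-4,0,0],[1,0,0],4]
    - [[0,0,0],[2,0,0],4]
    - [[0,0,0],[1.6,0,0],4]
    - [[0,0,0],[0.9,0,0],4]
    - [[0,0,0],[0.5,0,0],4]
    - [[0,0,0],[0,0,0],4]
  force: 20

```text
clock: 8.75
tool_pos: [0.5735, 0.2462, 0.1204]
eef_rot: [-0.224, 0.533, 0.112, 0.808]
contact_force: [-0.6, 0.1, 0.6]
opening: 0.453
```

```bash
python3 plan.py 0 -50 42 127.5
```

```text
t 8.75 TCP face mm [  1.1 -48.7  42.7] xdir [ 0.003  0.005 -1.   ] yang 126.9
F face [-0.3  0.   0.8] Mom face [ 0.1   0.27 -0.03] open mm 39.8 q [-0.45  0.82 -0.29  2.    1.56  0.5  -0.03]
turn [-0.6  0.3 -0.1] shift start axes [ 0.07 -0.04 -0.16] shift end axes [ 0.07 -0.04 -0.16] rows>= 1.0
```

>>> drive_tool:
  deltas:
    - [[0,0,0],[0,-0.05,-0.1],1]
    - [[0,0,0],[0,0,0],0]
    - [[0,0,0],[0,0,0],0]
    - [[0,0,0],[0,0,0],0]
    - [[0,0,0],[0,0,0],0]
    - [[0,0,0],[0,0,0],0]
    - [[0,0,0],[0,0,0],0]
  force: 20

```text
clock: 9.33
tool_pos: [0.5734, 0.246, 0.1221]
eef_rot: [-0.224, 0.532, 0.112, 0.809]
contact_force: [-3.2, -1.3, 6.0]
opening: 0.227
```

```bash
python3 plan.py
```

```text
t 9.33 TCP face mm [  1.7 -48.9  44.3] xdir [ 0.006  0.007 -1.   ] yang 126.9
F face [-0.3 -1.8  6.6] Mom face [-0.3   0.19 -0.04] open mm 20.0 q [-0.45  0.82 -0.29  2.01  1.57  0.5  -0.04]
```

Opening stopped at 20 mm with a 6 N lift, so the tips are probably catching the spindle collar under the bar. I'll reopen, raise 7 mm and close again.

>>> drive_tool:
  deltas:
    - [[0,0,0],[0,0,0],3]
    - [[0,0,0],[0,0,0],3]
    - [[0,0,0],[-0.5,0.05,-0.15],3]
    - [[0,0,0],[0,0,0],0]
    - [[0,0,0],[0,0,0],0]
    - [[0,0,0],[0,0,0],0]
    - [[0,0,0],[0,0,0],0]
    - [[0,0,0],[0,0,0],0]

```text
clock: 10.0
tool_pos: [0.5702, 0.2454, 0.1257]
eef_rot: [-0.224, 0.532, 0.112, 0.809]
contact_force: [-1.3, -2.0, 5.0]
opening: 0.159
```

```bash
python3 plan.py
```

```text
t 10.0 TCP face mm [  0.3 -49.9  48.9] xdir [ 0.006  0.006 -1.   ] yang 126.9
F face [ 1.2 -2.2  5. ] Mom face [-0.42  0.02  0.03] open mm 14.0 q [-0.45  0.81 -0.29  2.01  1.56  0.5  -0.03]
```

>>> drive_tool:
  deltas:
    - [[4,0,0],[0,0,0],0]
    - [[5,0,0],[0,0,0],0]
    - [[5,0,0],[0,0,0],0]
    - [[5,0,0],[0,0,0],0]
    - [[5,0,0],[0,0,0],0]
    - [[5,0,0],[0,0,0],0]
    - [[5,0,0],[0,0,0],0]
    - [[4,0,0],[0,0,0],0]
    - [[0,0,0],[0,0,0],0]
  force: 30

```text
clock: 10.75
tool_pos: [0.5703, 0.2449, 0.1258]
eef_rot: [0.052, 0.539, -0.069, 0.838]
contact_force: [-1.8, -3.1, 5.5]
opening: 0.157
```

```bash
python3 plan.py
```

```text
t 10.75 TCP face mm [  0.5 -50.4  48.9] xdir [ 0.006  0.005 -1.   ] yang 88.7
F face [ 1.  -3.4  5.5] Mom face [-0.72 -0.06  0.01] open mm 13.8 q [-0.42  0.81 -0.33  2.01  1.56  0.53 -0.7 ]
```

>>> drive_tool:
  deltas:
    - [[3,0,0],[0,0,0],0]
    - [[3,0,0],[0,0,0],0]
    - [[3,0,0],[0,0,0],0]
    - [[3,0,0],[0,0,0],0]

```text
clock: 11.08
tool_pos: [0.5702, 0.2448, 0.1258]
eef_rot: [0.139, 0.529, -0.124, 0.828]
contact_force: [-0.5, -2.8, 5.9]
opening: 0.157
```

```bash
python3 plan.py
```

```text
t 11.08 TCP face mm [  0.4 -50.5  48.9] xdir [ 0.006  0.005 -1.   ] yang 76.8
F face [ 2.3 -2.9  5.4] Mom face [-0.75 -0.04  0.28] open mm 13.8 q [-0.42  0.81 -0.35  2.01  1.56  0.54 -0.9 ]
```

>>> drive_tool:
  deltas:
    - [[3,0,0],[0,0,0],0]
    - [[3,0,0],[0,0,0],0]

```text
clock: 11.25
tool_pos: [0.5702, 0.2447, 0.1258]
eef_rot: [0.182, 0.522, -0.152, 0.819]
contact_force: [-1.3, -3.8, 6.9]
opening: 0.157
```

```bash
python3 plan.py
```

```text
t 11.25 TCP face mm [  0.4 -50.7  48.9] xdir [ 0.006  0.005 -1.   ] yang 70.8
F face [ 2.2 -3.9  6.6] Mom face [-0.83 -0.02  0.17] open mm 13.8 q [-0.41  0.82 -0.35  2.01  1.56  0.54 -1.01]
```

>>> drive_tool:
  deltas:
    - [[3,0,0],[0,0,0],0]
    - [[3,0,0],[0,0,0],0]

```text
clock: 11.42
tool_pos: [0.5702, 0.2446, 0.1258]
eef_rot: [0.225, 0.513, -0.179, 0.809]
contact_force: [-1.5, -2.6, 5.4]
opening: 0.151
```

```bash
python3 plan.py
```

```text
t 11.42 TCP face mm [  0.4 -50.7  48.9] xdir [ 0.006  0.005 -1.   ] yang 64.8
F face [ 1.2 -2.8  5.3] Mom face [-0.88 -0.04  0.18] open mm 13.3 q [-0.41  0.82 -0.36  2.01  1.56  0.55 -1.11]
```

>>> drive_tool:
  deltas:
    - [[3,0,0],[0,0,0],0]

```text
clock: 11.5
tool_pos: [0.5701, 0.2446, 0.1257]
eef_rot: [0.246, 0.508, -0.193, 0.802]
contact_force: [-2.1, -3.1, 6.0]
opening: 0.157
```

```bash
python3 plan.py
```

```text
t 11.5 TCP face mm [  0.4 -50.7  48.9] xdir [ 0.006  0.005 -1.   ] yang 61.8
F face [ 1.  -3.4  6.2] Mom face [-0.92 -0.07  0.02] open mm 13.8 q [-0.41  0.82 -0.36  2.01  1.56  0.55 -1.16]
```

>>> drive_tool:
  deltas:
    - [[3,0,0],[0,0,0],0]

```text
clock: 11.58
tool_pos: [0.5701, 0.2446, 0.1257]
eef_rot: [0.267, 0.503, -0.206, 0.796]
contact_force: [-2.6, -3.1, 5.3]
opening: 0.154
```

```bash
python3 plan.py
```

```text
t 11.58 TCP face mm [  0.4 -50.7  48.9] xdir [ 0.006  0.005 -1.   ] yang 58.8
F face [ 0.3 -3.4  5.7] Mom face [-0.84  0.05  0.15] open mm 13.5 q [-0.41  0.82 -0.37  2.01  1.56  0.55 -1.22]
```

>>> drive_tool:
  deltas:
    - [[3,0,0],[0,0,0],0]

```text
clock: 11.67
tool_pos: [0.5701, 0.2446, 0.1257]
eef_rot: [0.288, 0.498, -0.219, 0.788]
contact_force: [-1.9, -3.1, 6.1]
opening: 0.159
```

```bash
python3 plan.py
```

```text
t 11.67 TCP face mm [  0.4 -50.8  48.9] xdir [ 0.006  0.004 -1.   ] yang 55.8
F face [ 1.2 -3.3  6.1] Mom face [-0.89  0.07  0.11] open mm 14.0 q [-0.4   0.82 -0.37  2.01  1.56  0.56 -1.27]
```

>>> drive_tool:
  deltas:
    - [[3,0,0],[0,0,0],0]

```text
clock: 11.75
tool_pos: [0.5701, 0.2445, 0.1257]
eef_rot: [0.308, 0.492, -0.232, 0.781]
contact_force: [-1.8, -3.7, 6.2]
opening: 0.152
```

```bash
python3 plan.py
```

```text
t 11.75 TCP face mm [  0.4 -50.8  48.9] xdir [ 0.006  0.004 -1.   ] yang 52.8
F face [ 1.4 -3.9  6.2] Mom face [-0.84  0.01  0.18] open mm 13.4 q [-0.4   0.82 -0.37  2.01  1.57  0.56 -1.32]
```

>>> drive_tool:
  deltas:
    - [[3,0,0],[0,0,0],0]

```text
clock: 11.83
tool_pos: [0.57, 0.2445, 0.1257]
eef_rot: [0.328, 0.485, -0.245, 0.772]
contact_force: [-2.3, -3.2, 6.9]
opening: 0.156
```

```bash
python3 plan.py
```

```text
t 11.83 TCP face mm [  0.3 -50.9  48.9] xdir [ 0.006  0.004 -1.   ] yang 49.8
F face [ 1.2 -3.5  7. ] Mom face [-0.88  0.09  0.39] open mm 13.8 q [-0.4   0.82 -0.38  2.01  1.57  0.56 -1.37]
```

>>> drive_tool:
  deltas:
    - [[1.5,0,0],[0,0,0],0]

```text
clock: 11.92
tool_pos: [0.57, 0.2445, 0.1257]
eef_rot: [0.338, 0.482, -0.251, 0.768]
contact_force: [-1.9, -3.0, 5.3]
opening: 0.156
```

```bash
python3 plan.py
```

```text
t 11.92 TCP face mm [  0.3 -50.8  48.9] xdir [ 0.006  0.004 -1.   ] yang 48.4
F face [ 0.8 -3.2  5.4] Mom face [-0.88 -0.01  0.53] open mm 13.7 q [-0.4   0.82 -0.38  2.01  1.57  0.56 -1.4 ]
```

>>> drive_tool:
  deltas:
    - [[1.5,0,0],[0,0,0],0]

```text
clock: 12.0
tool_pos: [0.57, 0.2445, 0.1257]
eef_rot: [0.348, 0.479, -0.257, 0.764]
contact_force: [-2.4, -3.6, 6.8]
opening: 0.164
```

```bash
python3 plan.py; python3 - <<'E'
from plant import r
import cv2,numpy as np
a=r.snapshot("side")["color"][:,:,::-1][140:260,175:335]; b=r.snapshot("scene")["color"][:,:,::-1][140:260,170:330]
cv2.imwrite("pics/d3.png",np.hstack([cv2.resize(i,(400,300),interpolation=cv2.INTER_CUBIC) for i in(a,b)]))
E
```

```text
t 12.0 TCP face mm [  0.2 -50.8  48.9] xdir [ 0.006  0.004 -1.   ] yang 47.0
F face [ 1.1 -4.   6.9] Mom face [-0.92  0.05  0.68] open mm 14.4 q [-0.4   0.82 -0.38  2.01  1.57  0.56 -1.42]
```

View pics/d3.png

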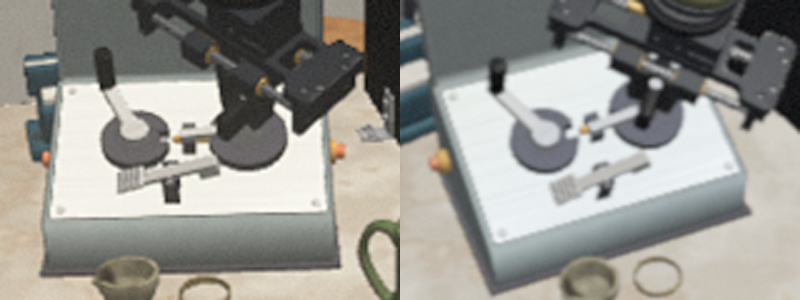

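Torque climbs to 0.68 N m over 3°, and in the picture the bolt has moved to the T-handle's disc. I'll check by turning back a little.

>>> drive_tool:
  deltas:
    - [[-3,0,0],[0,0,0],0]
    - [[-3,0,0],[0,0,0],0]
    - [[-3,0,0],[0,0,0],0]
    - [[0,0,0],[0,0,0],0]

```text
clock: 12.43
tool_pos: [0.5701, 0.2445, 0.1257]
eef_rot: [0.286, 0.498, -0.218, 0.789]
contact_force: [-2.2, -2.9, 5.5]
opening: 0.157
```

```bash
python3 plan.py
```

```text
t 12.43 TCP face mm [  0.4 -50.8  48.9] xdir [ 0.006  0.004 -1.   ] yang 56.0
F face [ 0.7 -3.2  5.7] Mom face [-0.88 -0.01  0.01] open mm 13.8 q [-0.4   0.82 -0.37  2.01  1.56  0.56 -1.26]
```

>>> drive_tool:
  deltas:
    - [[-2,0,0],[0,0,0],0]

```text
clock: 12.52
tool_pos: [0.5702, 0.2445, 0.1257]
eef_rot: [0.273, 0.502, -0.21, 0.794]
contact_force: [-2.1, -2.5, 6.0]
opening: 0.154
```

```bash
python3 plan.py
```

```text
t 12.52 TCP face mm [  0.4 -50.8  48.9] xdir [ 0.006  0.004 -1.   ] yang 57.9
F face [ 1.  -2.8  6.2] Mom face [-0.91  0.02 -0.12] open mm 13.5 q [-0.4   0.82 -0.37  2.01  1.56  0.55 -1.23]
```

>>> drive_tool:
  deltas:
    - [[-2,0,0],[0,0,0],0]

```text
clock: 12.6
tool_pos: [0.5702, 0.2445, 0.1258]
eef_rot: [0.259, 0.505, -0.201, 0.798]
contact_force: [-2.0, -1.8, 6.3]
opening: 0.159
```

```bash
python3 plan.py
```

```text
t 12.6 TCP face mm [  0.5 -50.8  48.9] xdir [ 0.006  0.004 -1.   ] yang 59.9
F face [ 1.  -2.1  6.4] Mom face [-0.8   0.14 -0.42] open mm 14.0 q [-0.41  0.82 -0.37  2.01  1.56  0.55 -1.19]
```

Backward turn is blocked too (-0.42 N m at about 59°, forward stop at about 50°), so the handle is held. I'll centre, release, retract and move over the crank grip.

>>> drive_tool:
  deltas:
    - [[5,0,0],[0,0,0],4]
    - [[0,0,0],[0,0,0],4]
    - [[0,0,0],[0,0,0],4]
    - [[0,0,0],[-3.5,0,0],4]
    - [[0,0,0],[-3.5,0,0],4]
    - [[0,0,0],[0,3.3,-0.6],4]
    - [[0,0,0],[0,3.3,-0.6],4]
    - [[0,0,0],[0,3.3,-0.6],4]
    - [[0,0,0],[0,3.2,-0.7],4]
    - [[-7,0,0],[0,0,0],4]
    - [[-7,0,0],[0,0,0],4]
    - [[-7,0,0],[0,0,0],4]

```text
clock: 13.6
tool_pos: [0.6087, 0.3636, 0.2121]
eef_rot: [0.143, 0.53, -0.125, 0.827]
contact_force: [-0.2, -0.3, -0.4]
opening: 0.451
```

>>> drive_tool:
  deltas:
    - [[-7,0,0],[0,0,0],4]
    - [[-7,0,0],[0,0,0],4]
    - [[-5,0,0],[0,0,0],4]
    - [[0,0,0],[0,0,0],4]

```text
clock: 13.93
tool_pos: [0.6087, 0.3626, 0.212]
eef_rot: [0.006, 0.543, -0.037, 0.839]
contact_force: [0.7, -0.3, 0.9]
opening: 0.455
```

```bash
python3 plan.py 54 71 44 95; python3 - <<'E'
from fit2 import *
from plant import r
import cv2
st=r.get_state(); s=r.snapshot("wrist"); w=s["color"][:,:,::-1].copy()
T=R.from_quat(st["eef_rot"]).as_matrix(); C=np.array(s["tool_from_camera"]); f=210/np.tan(np.radians(s["fov_y"]/2))
for q in [(54,71,62),(0,-50,62),(0,45,25)]:
    P=o+M@np.array(q)/1e3; c=C[:3,:3].T@(T.T@(P-st["tool_pos"])-C[:3,3]); u=(s["cx"]+f*c[0]/-c[2],s["cy"]-f*c[1]/-c[2])
    cv2.drawMarker(w,tuple(int(v) for v in u),(0,0,255),0,12,1)
d=r.snapshot("side")["color"][:,:,::-1][120:250,160:333]
cv2.imwrite("pics/e4.png",np.hstack([cv2.resize(w,(400,300)),cv2.resize(d,(400,300),interpolation=cv2.INTER_CUBIC)]))
E
```

```text
t 13.93 TCP face mm [ 53.8  71.8 119.5] xdir [ 0.004  0.007 -1.   ] yang 95.2
F face [ 1.1 -0.2  0.5] Mom face [ 0.04  0.32 -0.08] open mm 40.0 q [-0.42  0.81 -0.59  1.66  1.13  0.86 -0.12]
turn [ 0.2  0.2 -0.4] shift start axes [ 7.55 -0.14 -0.02] shift end axes [ 7.55 -0.08  0.01] rows>= 2.0
```

View pics/e4.png

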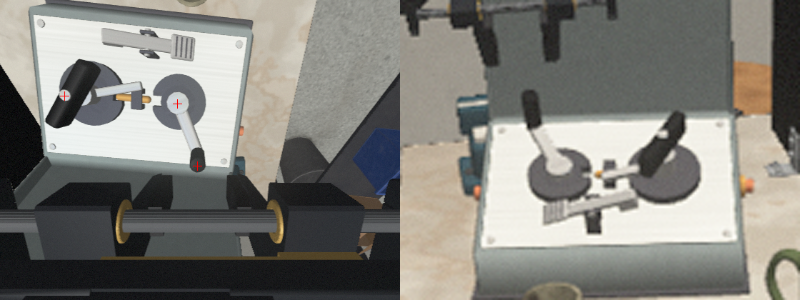

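The T-handle is turned, the bolt is clear of the crank's notch, and the marker sits on the grip top at (197,160). I'll descend and grip lightly.

>>> drive_tool:
  deltas:
    - [[0,0,0],[2.5,-0.1,0],4]
    - [[0,0,0],[2.5,0,0],4]
    - [[0,0,0],[1.5,0,0],4]
    - [[0,0,0],[1,0,0],4]
    - [[0,0,0],[0,0,0],1]
    - [[0,0,0],[0,0,0],1]
    - [[0,0,0],[0,0,0],1]
    - [[0,0,0],[0,0,0],1]
    - [[0,0,0],[0,0,0],1]
  force: 12

```text
clock: 14.78
tool_pos: [0.6391, 0.3575, 0.1453]
eef_rot: [0.008, 0.542, -0.038, 0.839]
contact_force: [-1.9, -1.0, 2.5]
opening: 0.181
```

```bash
python3 plan.py
```

```text
t 14.78 TCP face mm [54.7 71.4 46. ] xdir [ 0.005  0.007 -1.   ] yang 95.0
F face [-0.5 -1.3  3. ] Mom face [-0.33  0.45 -0.06] open mm 15.9 q [-0.42  0.92 -0.54  1.63  1.23  0.79 -0.18]
```

>>> drive_tool:
  deltas:
    - [[-7,0,0],[0,0.67,-0.3],1]
    - [[-7,0,0],[0,0.67,-0.3],1]
    - [[-7,0,0],[0,0.67,-0.3],1]
    - [[0,0,0],[0,0,0],1]

```text
clock: 15.12
tool_pos: [0.6293, 0.3779, 0.1395]
eef_rot: [-0.147, 0.541, 0.063, 0.826]
contact_force: [-3.6, -0.9, 2.5]
opening: 0.177
```

```bash
cat >crank.py <<'E'
from plan import *
P,T=show(); f=M.T@(P-o)*1e3-[0,45,0]; y=M.T@T[:,1]
print("r",np.hypot(*f[:2]).round(1),"ang",np.degrees(np.arctan2(f[1],f[0])).round(1),"turned rad",(np.arctan2(f[1],f[0])-np.radians(25.8)).round(3))
E
python3 crank.py
```

```text
t 15.12 TCP face mm [40.7 90.1 46. ] xdir [ 0.004  0.008 -1.   ] yang 116.2
F face [-2.1 -1.4  3.7] Mom face [-0.23  0.73  0.07] open mm 15.6 q [-0.43  0.94 -0.58  1.62  1.26  0.83  0.15]
r 60.7 ang 47.9 turned rad 0.386
```

Moving freely on the circle (r 60.7). Continue.

>>> drive_tool:
  deltas:
    - [[-7,0,0],[0,0.67,-0.3],1]
    - [[-7,0,0],[0,0.67,-0.3],1]
    - [[-7,0,0],[0,0.67,-0.3],1]
    - [[-7,0,0],[0,0.67,-0.3],1]
    - [[-7,0,0],[0,0.67,-0.3],1]
    - [[-7,0,0],[0,0.67,-0.3],1]
    - [[0,0,0],[0,0,0],1]

```text
clock: 15.7
tool_pos: [0.5961, 0.3988, 0.1232]
eef_rot: [-0.432, 0.483, 0.251, 0.719]
contact_force: [-5.6, -2.8, 5.7]
opening: 0.175
```

```bash
python3 crank.py
```

```text
t 15.7 TCP face mm [  1.1 105.6  45.8] xdir [ 0.004  0.007 -1.   ] yang 158.0
F face [-2.4 -3.6  7.3] Mom face [-0.57  0.79 -0.02] open mm 15.4 q [-0.46  0.96 -0.64  1.66  1.33  0.88  0.76]
r 60.6 ang 89.0 turned rad 1.103
```

>>> drive_tool:
  deltas:
    - [[-7,0,0],[0,0.67,-0.3],1]
    - [[-7,0,0],[0,0.67,-0.3],1]
    - [[-3,0,0],[0,0.3,-0.15],1]
    - [[0,0,0],[0,0.2,-0.1],1]
    - [[0,0,0],[0,0,0],1]

```text
clock: 16.12
tool_pos: [0.5807, 0.399, 0.1165]
eef_rot: [-0.532, 0.44, 0.318, 0.651]
contact_force: [1.6, 0.7, 5.3]
opening: 0.172
```

```bash
python3 crank.py
```

```text
t 16.12 TCP face mm [-15.6 103.4  45.9] xdir [ 0.008  0.01  -1.   ] yang 174.6
F face [3.5 0.9 4.2] Mom face [ 0.19 -0.31 -0.05] open mm 15.1 q [-0.47  0.97 -0.65  1.7   1.37  0.88  0.98]
r 60.4 ang 105.0 turned rad 1.382
```

>>> drive_tool:
  deltas:
    - [[0,0,0],[0,0.2,-0.1],1]
    - [[0,0,0],[0,0.2,-0.1],1]
    - [[0,0,0],[0,0,0],1]
    - [[0,0,0],[0,0,0],1]

```text
clock: 16.45
tool_pos: [0.5803, 0.3988, 0.1164]
eef_rot: [-0.532, 0.437, 0.316, 0.653]
contact_force: [8.9, 3.1, 5.3]
opening: 0.175
```

```bash
python3 crank.py
```

```text
t 16.45 TCP face mm [-15.9 103.2  46. ] xdir [ 0.014  0.013 -1.   ] yang 174.5
F face [9.8 4.4 1.5] Mom face [ 0.95 -1.59  0.02] open mm 15.4 q [-0.47  0.97 -0.65  1.71  1.39  0.88  0.96]
r 60.3 ang 105.3 turned rad 1.387
```

At the stop: 10 N and no further motion. I'll ease off, release and retract.

>>> drive_tool:
  deltas:
    - [[0,0,0],[0,-0.3,0.1],1]
    - [[0,0,0],[0,0,0],4]
    - [[0,0,0],[0,0,0],4]
    - [[0,0,0],[0,0,0],4]
    - [[0,0,0],[-3,0,0],4]
    - [[0,0,0],[-4,0,0],4]
    - [[0,0,0],[-4,0,0],4]
    - [[0,0,0],[-4,0,0],4]
    - [[0,0,0],[-4,0,0],4]
    - [[0,0,0],[0,0,0],4]
    - [[0,0,0],[0,0,0],4]

```text
clock: 17.37
tool_pos: [0.499, 0.4095, 0.2892]
eef_rot: [-0.533, 0.439, 0.32, 0.649]
contact_force: [-0.6, -0.3, -0.7]
opening: 0.454
```

```bash
python3 plan.py; python3 - <<'E'
from plant import r
import cv2,numpy as np
a=r.snapshot("side")["color"][:,:,::-1][120:300,160:400]; b=r.snapshot("scene")["color"][:,:,::-1][140:305,170:390]
cv2.imwrite("pics/f5.png",np.hstack([cv2.resize(i,(400,300),interpolation=cv2.INTER_CUBIC) for i in(a,b)]))
E
```

```text
t 17.37 TCP face mm [-20.3 101.2 237.2] xdir [ 0.006  0.011 -1.   ] yang 175.0
F face [-0.8 -0.4 -0.4] Mom face [ 0.14  0.34 -0.08] open mm 39.9 q [-0.49  0.69 -0.79  1.72  1.07  1.06  1.14]
```

View pics/f5.png

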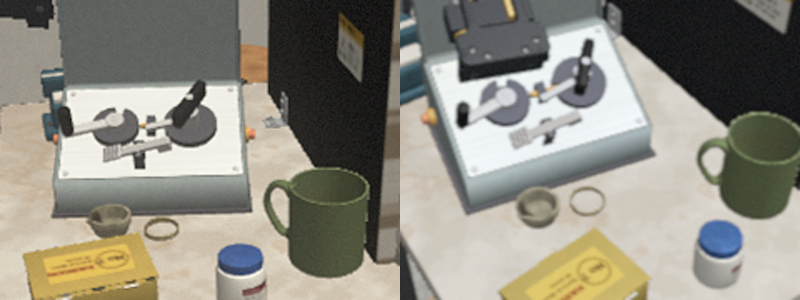

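Both views show the crank swung left to its stop, the T-handle turned, the catch tipped, the bystanders where they were, and the gripper clear.

```bash
python3 -c "
from plant import r
r.finish_job()"
```

```text
the job is handed in; nothing more can be done
```

The gas panel is switched over to its other supply, and the job was handed in at about 17.4 s of the 61 s allowed. I had no direct reading of the joint values, so the checks below rest on forces, tool poses and pictures.

- **Catch:** I pressed the tab until it met a firm stop at about 20 N. Later pictures show the tab down and the far end tipped up.
- **T-handle:** I gripped the bar and turned it about 1.3 rad clockwise. Torque then rose to 0.68 N m going forward and reached -0.42 N m turning back, so the bolt holds it both ways. The picture also shows the bolt clear of the crank's disc.
- **Crank:** I swung the grip about 1.39 rad anticlockwise until it stopped at about 10 N. It is still there in the last picture.
- **Surroundings:** The last picture shows nothing around the panel visibly moved. The gripper is about 19 cm clear of the crank, with contact force near zero.

One thing went wrong along the way: the first grip on the T-handle stopped at 20 mm instead of 14 mm, probably on the spindle collar. I reopened the jaws, raised them about 5 mm and gripped again. No check in the end disagreed.

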